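# Hang the parts bin at the chute and let the rollers in

## Robot

A 6-joint arm with a two-finger parallel gripper is mounted at the origin on the work surface. World frame = base frame: x ahead of the robot, y to its left, z up, the work surface at z = 0. Lengths are in mm, angles in degrees, forces in N, time in s.
With the tool pointing down it reaches from about 350 to 850 mm from the base axis. Payload 8.1 kg.
Tool frame: the origin (TCP) lies between the finger pads; the fingertips stand 19 mm ahead of it and the grasp point (between the pads) is the TCP; z points along the fingers, y is the direction in which the jaws open and shut (so a half turn about z gives the same grasp; the last joint's range is limited). The gripper opens to 93 mm and grips with 3 to 60 N. Pads are 15 mm wide; open, the fingers measure 128 mm over their backs; the gripper's body (75 mm by 188 mm) begins 65 mm behind the grasp point.
Start: joints at [64.206, 7.471, 85.268, -0, 87.261, -4.893], TCP at [214.036, 560.53, 237.635] pointing down, gripper open.
Joint ranges: [-169.43, 169.43], [-51.17, 129.36], [1.28, 143.12], [-76.62, 256.62], [0, 156.53], [-152.29, 152.29]. Speed limits (degrees/s): [136.94, 136.94, 159.86, 180, 180, 180].

## Interface

Orientations are given as a 3x3 rotation matrix whose columns are the frame's x, y, z axes.
In Python, from plant import robot, vision gives the robot as it stands.
- The arm moves only by the shell command python3 -m creep 'ROWS' [FORCE]. ROWS is JSON, a list of rows, each an object of numbers: "fingers": the finger opening in mm, from 0 to 93; "dx", "dy", "dz": the shift along the tool's x, y, z in mm; "wx", "wy", "wz": the turn, a rotation vector about the tool's x, y, z in degrees. In form: [{"fingers": .., "dx": .., "dy": .., "dz": .., "wx": .., "wy": .., "wz": ..}, ...]. A call has 1 to 10 rows; each row is the pose to reach, as a shift and turn from the pose commanded when the call began, along the tool's axes at that moment; what a row does not reach only later rows make up. A row lasts 1/10 s, in which the tool goes at most 50 mm and 8.59 degrees, less where a joint would pass 70% of its speed; a pose out of reach is approached as far as the arm can. A call with a gripper value outside its range is refused whole. The fingers move at their own pace and stop on an object; FORCE is the grip in N (left out, the last holds). Time passes only in rows, so rows that repeat a pose let the fingers close. It gives the time, the measured TCP pose, the force and the opening at its end, in the units of the state.
- robot.get_state(): the state, without advancing time (a new reading comes with each control period).
- vision.camera(name): name is "scene" or "top" or "wrist"; returns the picture (420x560x3 uint8, red, green, blue); there is no depth.
- vision.camera_model(name): a dict with "fx", "fy", "cx", "cy" (pixels), "R" (3x3) and "t" (3): a world point X has camera coordinates R X + t. Camera axes: x right, y down, z forward; pixel columns grow to the right and rows downward; lengths in mm; the calibration is good to about 2 mm. A picture is of the moment at which its call begins: read the wrist's pose just before it. camera_model takes no time and is no camera call; for the wrist camera it gives the pose at the moment of the call.
- robot.job_done(): hands the job in, once; it reports no verdict.
The state is a dict: "time": time; "q": joint angles; "qvel": joint speeds; "effort": joint torques, N m; "position": TCP position; "ee_rot": TCP orientation; "force": force on the tool from outside, world axes, zero at the start; "torque": the same for the moment, N m; "opening": finger opening in mm.
Only numpy, scipy, OpenCV 4.12 (cv2) and the standard library are available. Lean on these libraries where they do the work, as an engineer would, in place of code of your own. Each camera call takes 0.05 s, during which the arm holds its last target.

## Task

Hang the empty blue parts bin by the hook lip on its back over the top edge of the upright dark steel hanger plate, about midway along it, so that the bin stands open beside the mouth of the red chute. While you still hold it, tug it straight down gently (about 10 N) to make sure that the lip is home on the plate, then let go. When the bin is hanging by itself, lift the yellow stop gate on the chute (it has a black knob) so that the three waiting aluminium rollers run down into the bin; no roller may end on the table, and leave the other things on the bench where they are.

Things in the scene. Friction and masses are not known exactly. Their poses are not given: they have to be found in the camera images.
- bin: Blue plastic bin, open top, low front, loose, about 0.13 kg, 130 long (x) x 106 wide (y) x 75 mm high, walls 3 mm. Origin: centre of its underside. x points from the low front (40 mm) to the back wall (75 mm), z up. Behind the back wall an inverted-U hook lip: top strip 3 mm thick, flush with the rim, 80 mm wide (y), and a 3 mm leg hanging 20 mm down; slot between wall and leg 13 mm wide, open below.
- bin_lip (a point): Centre of the bin's hook lip, where it is gripped from above; axes as the bin's. The lip measures 19 mm in x over wall and leg: pinch it along x, one finger inside the bin, one behind the leg. This point is 71.5 mm behind the bin's centre, 65 mm above its underside, 10 mm below the lip's top, 7 mm below the underside of the strip that rests on the plate.
- station: Fixed unloading station in one piece: conveyor, red-sided chute, gate guides, hanger plate. Origin on the table under the middle of the hanger plate; x points through the plate away from the robot, y the way the rollers run, z up. The chute is centred 70 mm in front (-x) of the plate, slopes up towards -y at 18 degrees, and its mouth is at y = -66 mm: floor 132 mm, side tops 157 mm above the table.
- hanger_edge (a point): Middle of the top edge of the upright dark steel hanger plate, 6 mm thick (x), 140 mm wide (y), 115 mm high; axes as the station's. The bin hangs in front of it (-x side), bin x along this x, the lip's leg behind the plate, bin_lip 7 mm below this point when home. Free space behind the plate above 40 mm height and below the bin. Let go, the bin droops forward about 6 degrees, which is right.
- gate (a joint): Lift of the stop gate, m: 0 shut (as at the start), 0.042 fully up. It moves straight up, needs about 4 N, and stays where it is left. The rollers pass beneath it from about 0.032 upward.
- gate_knob (a point): Centre of the round black knob on top of the yellow stop gate: 28 mm diameter, 22 mm high, upright axis, on a 10 mm stem; 84 mm above the chute floor, about 237 mm above the table when shut, free on all sides. Grip it from above.
- roller1: Turned aluminium roller 1 (lowest of the three waiting), 28 mm diameter, 60 mm long, 0.1 kg, loose. Origin at its centre, x along its axis. At the start it lies across the chute behind the shut gate.
- roller2: Turned aluminium roller 2 (middle of the three waiting), 28 mm diameter, 60 mm long, 0.1 kg, loose. Origin at its centre, x along its axis. At the start it lies across the chute behind the shut gate.
- roller3: Turned aluminium roller 3 (highest of the three waiting), 28 mm diameter, 60 mm long, 0.1 kg, loose. Origin at its centre, x along its axis. At the start it lies across the chute behind the shut gate.
- nest: Bystander: aluminium angle fixture with a blue block, 75 x 90 x 63 mm high, loose. Origin: centre of its underside.
- rack: Bystander: red block with three upright aluminium cylinders, 45 x 120 x 82 mm high, loose. Origin: centre of its underside.
- driver: Bystander: orange screwdriver lying on the table, 180 mm long, loose. Origin near its middle, on its underside.
Not all that is in view belongs to the job. What is shaped like the roller3 but orange or turquoise is not meant.

How it is judged:
By the outcome, as a careful person would: the job done as asked, in the order asked, and still so for the second after the job is handed in, with the robot touching nothing.
It also fails if it takes over 48 s, if anything falls off the work surface, if the arm or the gripper's body presses on something with over 40 N, if the wrist force passes 120 N, or if a joint passes its speed limit or range.

## Working session

There is one attempt and no reset: what is moved stays moved. The work goes in short steps, Python scripts to look and compute and a shell command to move; the robot and the scene stay as the last step left them, time stands still between calls to the robot, and variables do not carry over. Pictures are saved under pics/ and viewed, and the job is handed in when it is done.

```bash
ls; mkdir -p pics
python3 - <<'E'
from plant import robot, vision
import cv2, numpy as np
s=robot.get_state(); print(s['time'],s['position'],s['ee_rot'],s['force'],s['opening'])
for n in ['scene','top','wrist']:
    m=vision.camera_model(n); print(n,{k:np.round(v,3).tolist() for k,v in m.items()})
    cv2.imwrite(f'pics/{n}0.png',vision.camera(n)[:,:,::-1])
E
```

```text
pics
0.0 [213.79895211 560.04259492 236.58592479] [[-9.34198256e-01  3.56753442e-01 -7.74458877e-04]
 [ 3.56754259e-01  9.34196779e-01 -1.66642495e-03]
 [ 1.28994151e-04 -1.83306279e-03 -9.99998312e-01]] [ 0.49976335 -0.03979366 -0.02078511] 93.15993334746435
scene {'fx': 414.244, 'fy': 414.244, 'cx': 276.585, 'cy': 208.786, 'R': [[0.803, 0.596, 0.013], [0.439, -0.576, -0.69], [-0.403, 0.56, -0.724]], 't': [-475.574, -117.513, 1424.542]}
top {'fx': 539.975, 'fy': 539.975, 'cx': 281.248, 'cy': 209.331, 'R': [[0.043, -0.999, 0.0], [-0.979, -0.042, -0.199], [0.199, 0.008, -0.98]], 't': [5.12, 587.394, 1138.422]}
wrist {'fx': 301.43, 'fy': 301.43, 'cx': 281.853, 'cy': 208.424, 'R': [[0.356, 0.935, -0.001], [0.893, -0.34, 0.294], [0.274, -0.106, -0.956]], 't': [-599.301, -36.081, 391.508]}
```

View pics/scene0.png

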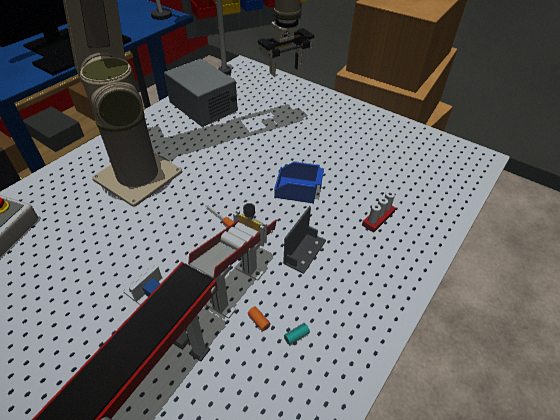

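View pics/top0.png

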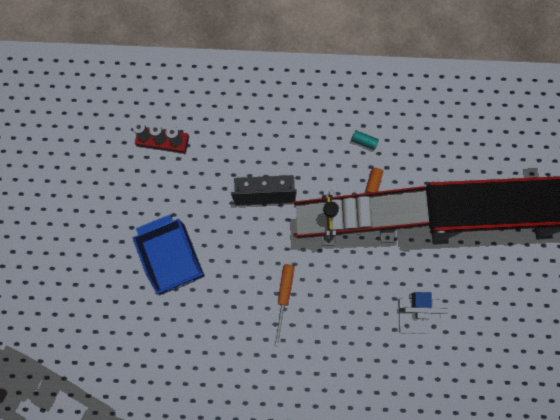

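View pics/wrist0.png

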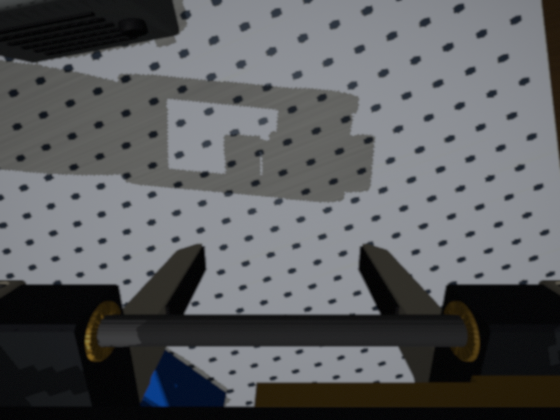

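The scene shows the blue bin at about top (168,255) with its lip end toward (155,225). The hanger plate is at top (265,190), the knob at (331,209), and the screwdriver at (285,285). Next I'll zoom in and measure.

```bash
cat > h.py <<'E'
import numpy as np, cv2
from plant import robot, vision
def ray(m,u,v):
    R=np.array(m['R']);t=np.array(m['t'])
    d=R.T@np.array([(u-m['cx'])/m['fx'],(v-m['cy'])/m['fy'],1.]); return -R.T@t,d
def onz(m,u,v,z):
    o,d=ray(m,u,v); return o+d*(z-o[2])/d[2]
def proj(m,X):
    c=np.array(m['R'])@np.array(X)+np.array(m['t']); return np.array([m['fx']*c[0]/c[2]+m['cx'],m['fy']*c[1]/c[2]+m['cy']])
def tri(m1,p1,m2,p2):
    o1,d1=ray(m1,*p1);o2,d2=ray(m2,*p2)
    s=np.linalg.lstsq(np.c_[d1,-d2],o2-o1,rcond=None)[0]
    a=o1+s[0]*d1;b=o2+s[1]*d2
    return (a+b)/2,np.linalg.norm(a-b)
E
python3 - <<'E'
import cv2
a=cv2.imread('pics/top0.png');s=cv2.imread('pics/scene0.png')
cv2.imwrite('pics/c1.png',cv2.resize(a[200:310,120:220],None,fx=5.4,fy=5.4,interpolation=cv2.INTER_CUBIC))
cv2.imwrite('pics/c2.png',cv2.resize(a[160:260,220:380],None,fx=5,fy=5,interpolation=cv2.INTER_CUBIC))
cv2.imwrite('pics/c3.png',cv2.resize(s[150:280,190:340],None,fx=4.6,fy=4.6,interpolation=cv2.INTER_CUBIC))
E
```

```text
(no output)
```

View pics/c1.png

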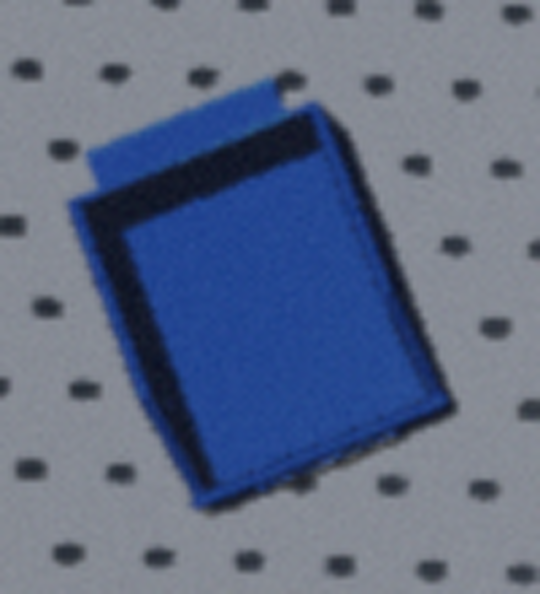

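View pics/c2.png

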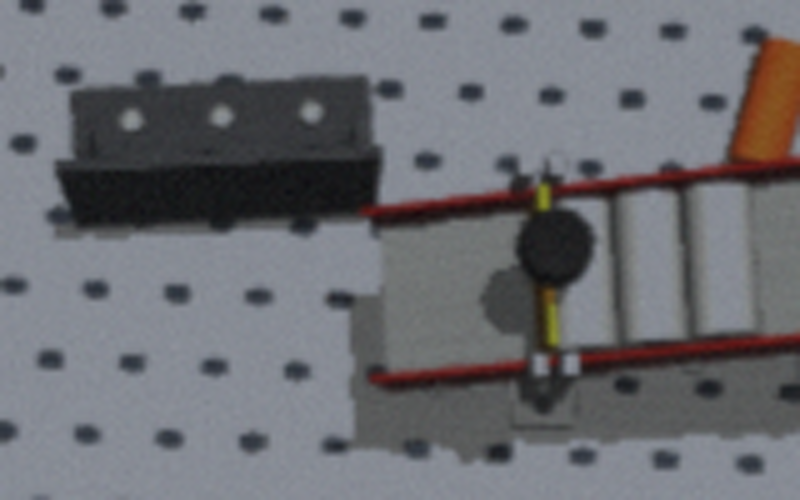

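View pics/c3.png

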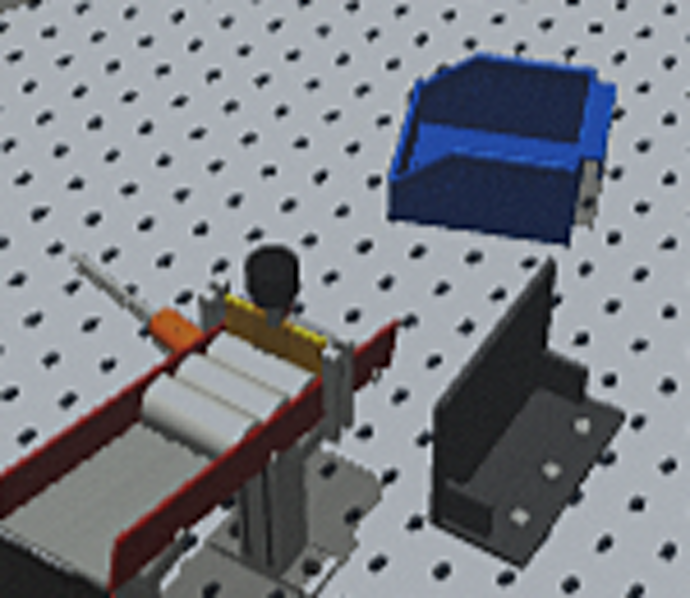

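Run:
```python
from h import *
T=vision.camera_model('top');S=vision.camera_model('scene')
def c1(u,v): return ((u+.5)/5.4-.5+120,(v+.5)/5.4-.5+200)
def c2(u,v): return ((u+.5)/5-.5+220,(v+.5)/5-.5+160)
def c3(u,v): return ((u+.5)/4.6-.5+190,(v+.5)/4.6-.5+150)
print('cam',ray(T,0,0)[0],ray(S,0,0)[0])
P={n:onz(T,*c1(*p),z) for n,p,z in [('lipL',(88,152),75),('lipR',(275,80),75),('rimL',(72,203),75),('rimR',(318,103),75),('fL',(200,508),40),('fR',(455,408),40)]}
for k,v in P.items(): print(k,v.round(1))
for a,b in [('lipL','lipR'),('rimL','rimR'),('fL','fR'),('fL','rimL'),('fR','rimR')]:
    d=P[b]-P[a]; print(a,b,np.hypot(d[0],d[1]).round(1),np.degrees(np.arctan2(d[1],d[0])).round(2))
for n,a,b in [('plate+y',(58,165),(552,260)),('plate-y',(381,153),(435,410)),('knob',(557,244),(272,255))]:
    print(n,tri(T,c2(*a),S,c3(*b)), onz(T,*c2(*a),115).round(1))
# plate edge corners at 115, back and front
for p in [(58,160),(381,149),(62,178),(378,165),(368,212),(800,162),(372,381),(800,338)]:
    print(p,onz(T,*c2(*p),115 if p[0]<380 and p[1]<190 else 157).round(1))
print('knob top z=248',onz(T,*c2(557,244),248), onz(T,*c2(557,244),237))
```

```text
cam [ 348.62180551   20.6233688  1232.5179844 ] [1008.15209338 -581.5988656   956.38465397]
lipL [528.9 344.1  75. ]
lipR [561.6 271.4  75. ]
rimL [508.  348.5  75. ]
rimR [552.9 253.3  75. ]
fL [390.9 294.5  40. ]
fR [435.6 194.4  40. ]
lipL lipR 79.7 -65.79
rimL rimR 105.3 -64.74
fL fR 109.7 -65.97
fL rimL 128.9 24.76
fR rimR 131.3 26.67
plate+y (array([606.66613631, 137.38286986, 111.97645952]), np.float64(2.457611754361178)) [606.9 137.9 115. ]
plate-y (array([ 6.18173427e+02, -4.93317307e-01,  1.08760558e+02]), np.float64(3.8721660370922626)) [618.1   1.  115. ]
knob (array([553.68378863, -63.84691968, 248.04801702]), np.float64(1.0748192440524234)) [581.8 -74.8 115. ]
(58, 160) [609.1 138.1 115. ]
(381, 149) [609.6   1.8 157. ]
(62, 178) [601.3 135.9 115. ]
(378, 165) [612.8   2.  115. ]
(368, 212) [583.    6.1 157. ]
(800, 162) [ 611.6 -169.7  157. ]
(372, 381) [513.6   1.7 157. ]
(800, 338) [ 538.6 -170.2  157. ]
knob top z=248 [554.07373559 -63.46822824 248.        ] [556.36924595 -64.407782   237.        ]
```

```bash
cat >> h.py <<'E'
from scipy.spatial.transform import Rotation as Ro
def go(P,yaw):
    """row for TCP at P, pointing down, tool y at yaw (deg; mod 180)"""
    s=robot.get_state(); R=np.array(s['ee_rot']); p=np.array(s['position'])
    best=None
    for k in (0,180):
        a=np.radians(yaw+k); y=np.array([np.cos(a),np.sin(a),0]); z=np.array([0,0,-1.]); x=np.cross(y,z)
        w=Ro.from_matrix(R.T@np.c_[x,y,z]).as_rotvec(degrees=True)
        if best is None or np.linalg.norm(w)<np.linalg.norm(best): best=w
    print('t',round(s['time'],2),'pos',p.round(1),'F',np.round(s['force'],1),'open',round(s['opening'],1),'q',np.round(s['q'],0))
    print('d',(R.T@(np.array(P)-p)).round(1),'w',best.round(1))
E
python3 -c "
from h import *
go([536.5,303.6,180],25)"
```

```text
t 0.15 pos [213.8 560.1 236.8] F [ 0.3  0.3 -0.4] open 93.0 q [64.  8. 85. -0. 87. -5.]
d [-393.  -124.5   57. ] w [-0.1  0.  44.1]
```

```bash
python3 -m creep '[{"fingers":55,"dx":-393,"dy":-124.5,"dz":57,"wx":0,"wy":0,"wz":44},{"fingers":55,"dx":-393,"dy":-124.5,"dz":57,"wx":0,"wy":0,"wz":44},{"fingers":55,"dx":-393,"dy":-124.5,"dz":57,"wx":0,"wy":0,"wz":44},{"fingers":55,"dx":-393,"dy":-124.5,"dz":57,"wx":0,"wy":0,"wz":44},{"fingers":55,"dx":-393,"dy":-124.5,"dz":57,"wx":0,"wy":0,"wz":44},{"fingers":55,"dx":-393,"dy":-124.5,"dz":57,"wx":0,"wy":0,"wz":44},{"fingers":55,"dx":-393,"dy":-124.5,"dz":57,"wx":0,"wy":0,"wz":44},{"fingers":55,"dx":-393,"dy":-124.5,"dz":57,"wx":0,"wy":0,"wz":44},{"fingers":55,"dx":-393,"dy":-124.5,"dz":57,"wx":0,"wy":0,"wz":44},{"fingers":55,"dx":-393,"dy":-124.5,"dz":57,"wx":0,"wy":0,"wz":44}]' 15
python3 - <<'E'
from h import *
go([536.5,303.6,180],25)
m=vision.camera_model('wrist');cv2.imwrite('pics/w1.png',vision.camera('wrist')[:,:,::-1])
for X in ([536.5,303.6,65],[536.5,303.6,75]): print(proj(m,X))
E
```

```text
time: 1.15
position: [537.9, 301.9, 179.5]
ee_rot: [[-0.421, 0.907, -0.001], [0.907, 0.421, -0.001], [-0.0, -0.002, -1.0]]
force: [-0.6, 0.7, -0.8]
opening: 54.7
t 1.15 pos [537.9 301.9 179.5] F [-0.6  0.7 -0.8] open 54.7 q [25. 12. 86. -0. 82. -0.]
d [ 2.2 -0.6 -0.5] w [-0.1  0.  -0.1]
[280.62254168 207.12224526]
[280.56873297 210.42821108]
```

View pics/w1.png

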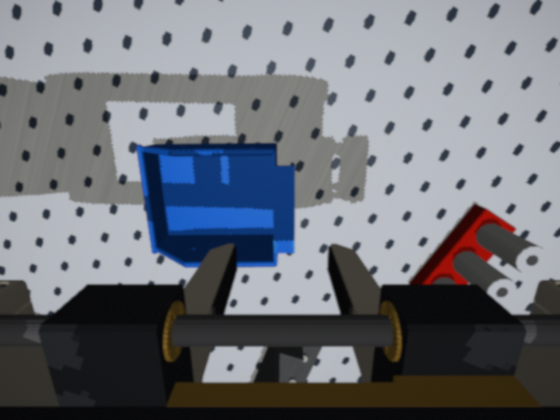

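Run:
```python
from h import *
m=vision.camera_model('wrist');im=cv2.imread('pics/w1.png')
cv2.imwrite('pics/w1c.png',cv2.resize(im[130:280,130:310],None,fx=4,fy=4,interpolation=cv2.INTER_CUBIC))
```

```text
(no output)
```

View pics/w1c.png

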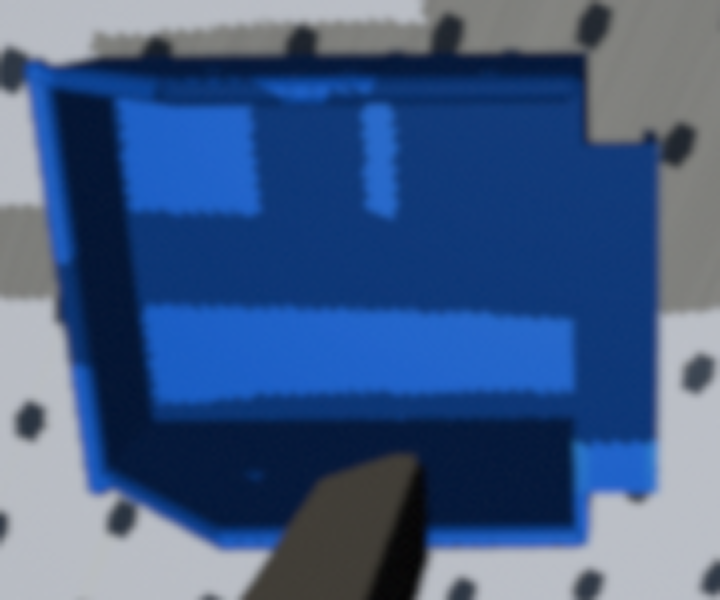

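Run:
```python
from h import *
m=vision.camera_model('wrist')
f=lambda u,v:onz(m,130+(u+.5)/4-.5,130+(v+.5)/4-.5,75)
a,b,c,d=f(658,145),f(656,490),f(573,145),f(573,490)
for P,Q in ((a,b),(c,d)):
    e=Q-P;print(P.round(1),Q.round(1),np.linalg.norm(e).round(1),np.degrees(np.arctan2(e[1],e[0])).round(1))
C=(a+b+c+d)/4;print(C)
go([C[0],C[1],66],25)
```

```text
[529.2 345.4  75. ] [563.2 273.8  75. ] 79.3 -64.6
[513.  337.9  75. ] [545.9 265.8  75. ] 79.3 -65.5
[537.82656095 305.71330707  75.        ]
t 1.2 pos [536.8 303.4 180. ] F [ 0.4 -0.3 -0.3] open 55.0 q [25. 12. 86.  0. 82. -0.]
d [  1.6   2.1 113.9] w [-0.1 -0.  -0. ]
```

```bash
python3 -m creep '[{"fingers":55,"dx":1,"dy":1.5,"dz":20},{"fingers":55,"dx":1.5,"dy":1.8,"dz":50},{"fingers":55,"dx":1.5,"dy":1.8,"dz":80},{"fingers":55,"dx":1.5,"dy":1.8,"dz":105},{"fingers":55,"dx":1.5,"dy":1.8,"dz":113.5},{"fingers":55,"dx":1.5,"dy":1.8,"dz":113.5}]' 30
python3 - <<'E'
from h import *
go([537.8,305.7,66],25)
cv2.imwrite('pics/w2.png',vision.camera('wrist')[:,:,::-1])
E
```

```text
t 1.2 pos [536.8 303.4 180. ] F [ 0.4 -0.3 -0.3] open 55.0 q [25. 12. 86.  0. 82. -0.]
d [  1.6   2.1 113.9] w [-0.1 -0.  -0. ]validation failed for argument at $[0]...
```

View pics/w2.png

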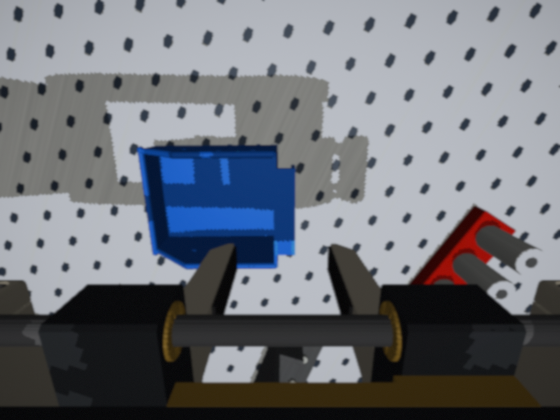

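All seven keys are required in each row, so nothing moved.

```bash
python3 -m creep '[{"fingers":55,"dx":1,"dy":1.5,"dz":20,"wx":0,"wy":0,"wz":0},{"fingers":55,"dx":1.5,"dy":1.8,"dz":50,"wx":0,"wy":0,"wz":0},{"fingers":55,"dx":1.5,"dy":1.8,"dz":80,"wx":0,"wy":0,"wz":0},{"fingers":55,"dx":1.5,"dy":1.8,"dz":105,"wx":0,"wy":0,"wz":0},{"fingers":55,"dx":1.5,"dy":1.8,"dz":113.5,"wx":0,"wy":0,"wz":0},{"fingers":55,"dx":1.5,"dy":1.8,"dz":113.5,"wx":0,"wy":0,"wz":0}]' 30
python3 - <<'E'
from h import *
go([537.8,305.7,66],25)
cv2.imwrite('pics/w3.png',vision.camera('wrist')[:,:,::-1])
E
```

```text
time: 1.85
position: [535.8, 306.9, 66.0]
ee_rot: [[-0.426, 0.905, -0.003], [0.905, 0.426, -0.001], [0.0, -0.003, -1.0]]
force: [0.6, -0.0, 0.2]
opening: 55.2
t 1.85 pos [535.8 306.9  66. ] F [ 0.6 -0.   0.2] open 55.2 q [25. 18. 91.  0. 71. -0.]
d [-2.   1.3  0. ] w [-0.2 -0.   0.2]
```

View pics/w3.png

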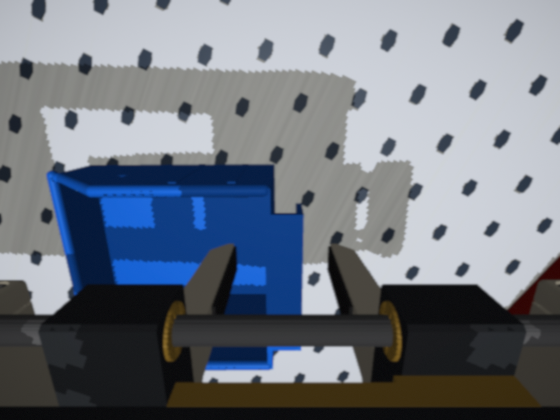

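The fingers straddle the lip: one is inside the bin (col 235) and one is behind the leg (col 335), with the lip at cols 270–301. Closing now.

```bash
python3 -m creep '[{"fingers":30,"dx":0,"dy":1.3,"dz":0,"wx":0,"wy":0,"wz":0},{"fingers":15,"dx":0,"dy":1.3,"dz":0,"wx":0,"wy":0,"wz":0},{"fingers":10,"dx":0,"dy":1.3,"dz":0,"wx":0,"wy":0,"wz":0},{"fingers":10,"dx":0,"dy":1.3,"dz":0,"wx":0,"wy":0,"wz":0},{"fingers":10,"dx":0,"dy":1.3,"dz":0,"wx":0,"wy":0,"wz":0},{"fingers":10,"dx":0,"dy":1.3,"dz":0,"wx":0,"wy":0,"wz":0}]' 30
```

```text
time: 2.5
position: [539.0, 306.6, 67.4]
ee_rot: [[-0.424, 0.906, 0.0], [0.906, 0.424, -0.0], [-0.0, 0.0, -1.0]]
force: [-1.1, -0.6, 3.0]
opening: 18.8
```

```bash
python3 -m creep '[{"fingers":10,"dx":0,"dy":0,"dz":-5,"wx":0,"wy":0,"wz":0},{"fingers":10,"dx":0,"dy":0,"dz":-15,"wx":0,"wy":0,"wz":0},{"fingers":10,"dx":0,"dy":0,"dz":-35,"wx":0,"wy":0,"wz":0},{"fingers":10,"dx":0,"dy":0,"dz":-60,"wx":0,"wy":0,"wz":0},{"fingers":10,"dx":0,"dy":0,"dz":-90,"wx":0,"wy":0,"wz":0},{"fingers":10,"dx":0,"dy":0,"dz":-115,"wx":0,"wy":0,"wz":0},{"fingers":10,"dx":0,"dy":0,"dz":-130,"wx":0,"wy":0,"wz":0},{"fingers":10,"dx":0,"dy":0,"dz":-135,"wx":0,"wy":0,"wz":0}]' 30
python3 - <<'E'
from h import *
go([612.4,69,200],4.8)
cv2.imwrite('pics/w4.png',vision.camera('wrist')[:,:,::-1])
E
```

```text
time: 3.3
position: [539.9, 307.2, 204.8]
ee_rot: [[-0.424, 0.906, 0.003], [0.906, 0.424, 0.002], [-0.0, 0.004, -1.0]]
force: [-0.1, 0.1, -1.8]
opening: 18.9
t 3.3 pos [539.9 307.2 204.8] F [-0.1  0.1 -1.8] open 18.9 q [25. 11. 84. -0. 84. -0.]
d [-246.4  -35.4    4.7] w [ 0.2 -0.  20.3]
```

View pics/w4.png

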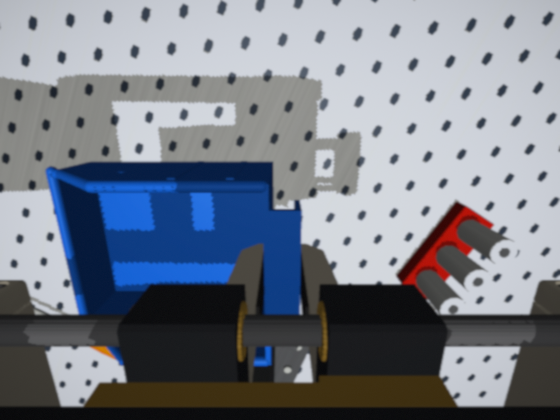

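```bash
python3 -m creep '[{"fingers":10,"dx":-10,"dy":-1,"dz":0,"wx":0,"wy":0,"wz":1},{"fingers":10,"dx":-35,"dy":-4,"dz":0,"wx":0,"wy":0,"wz":3},{"fingers":10,"dx":-70,"dy":-9,"dz":0,"wx":0,"wy":0,"wz":6},{"fingers":10,"dx":-107,"dy":-15,"dz":0,"wx":0,"wy":0,"wz":9},{"fingers":10,"dx":-145,"dy":-21,"dz":0,"wx":0,"wy":0,"wz":12},{"fingers":10,"dx":-180,"dy":-26,"dz":0,"wx":0,"wy":0,"wz":15},{"fingers":10,"dx":-210,"dy":-30,"dz":0,"wx":0,"wy":0,"wz":17.5},{"fingers":10,"dx":-232,"dy":-33,"dz":0,"wx":0,"wy":0,"wz":19},{"fingers":10,"dx":-243,"dy":-35,"dz":0,"wx":0,"wy":0,"wz":20},{"fingers":10,"dx":-246.4,"dy":-35.4,"dz":0,"wx":0,"wy":0,"wz":20.3}]' 30
python3 -m creep '[{"fingers":10,"dx":0,"dy":0,"dz":0,"wx":0,"wy":0,"wz":0},{"fingers":10,"dx":0,"dy":0,"dz":0,"wx":0,"wy":0,"wz":0}]'
python3 - <<'E'
from h import *
go([612.4,69,200],4.8)
m=vision.camera_model('wrist');im=vision.camera('wrist')[:,:,::-1]
cv2.imwrite('pics/w5.png',im);cv2.imwrite('pics/t5.png',vision.camera('top')[:,:,::-1]);cv2.imwrite('pics/s5.png',vision.camera('scene')[:,:,::-1])
import pickle;pickle.dump(m,open('w5.pkl','wb'))
print(proj(m,[607,137.5,115]),proj(m,[618,.5,115]))
E
```

```text
time: 4.35
position: [610.8, 67.1, 200.5]
ee_rot: [[-0.081, 0.997, -0.003], [0.997, 0.081, -0.0], [0.0, -0.003, -1.0]]
force: [-0.3, 0.8, -1.5]
opening: 18.8
time: 4.55
position: [611.0, 69.5, 201.8]
ee_rot: [[-0.085, 0.996, -0.001], [0.996, 0.085, 0.0], [0.0, -0.001, -1.0]]
force: [0.1, 0.0, -1.6]
opening: 18.6
t 4.55 pos [611.   69.5 201.8] F [ 0.1  0.  -1.6] open 18.6 q [ 2. 11. 85.  0. 84. -3.]
d [-0.7  1.4  1.8] w [-0.  -0.   0.1]
[283.17542648 134.70117398] [282.04537594 293.47647144]
```

View pics/w5.png

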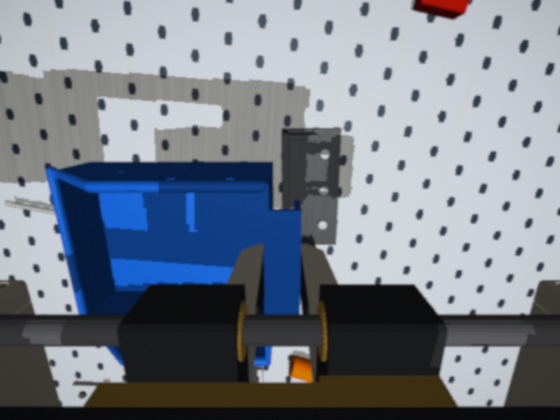

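View pics/s5.png

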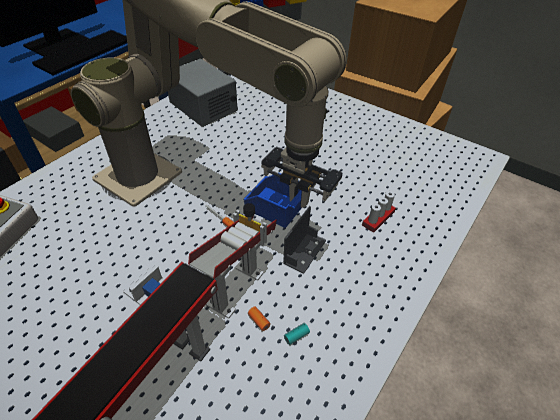

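Run:
```python
import cv2
im=cv2.imread('pics/w5.png')
c=im[110:230,250:360]
c=cv2.convertScaleAbs(c,alpha=1.6,beta=10)
cv2.imwrite('pics/w5c.png',cv2.resize(c,None,fx=5,fy=5,interpolation=cv2.INTER_CUBIC))
```

```text
(no output)
```

View pics/w5c.png

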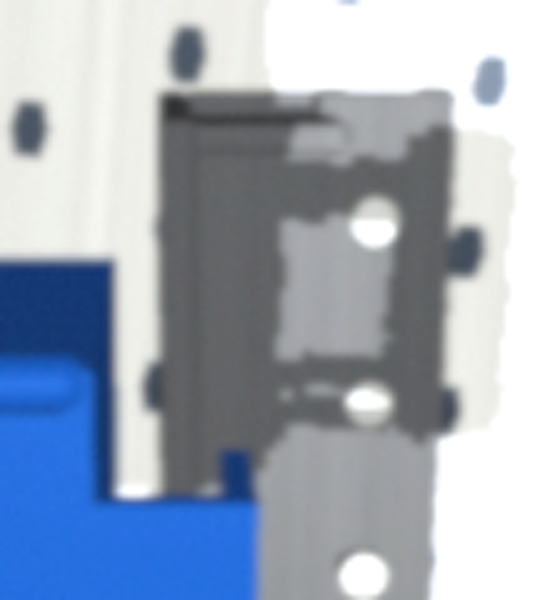

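Run:
```python
from h import *
import pickle;m=pickle.load(open('w5.pkl','rb'))
print('cam',ray(m,0,0)[0], 'axis',np.array(m['R'])[2])
f=lambda u,v,z:onz(m,250+(u+.5)/5-.5,110+(v+.5)/5-.5,z).round(1)
print('plate', [f(u,v,115) for u,v in((162,115),(193,115),(162,480),(193,480))])
print('end', f(178,95,115),f(178,115,115))
print('leg outer', f(258,500,212),'notch corner', f(113,490,212), f(95,360,212))
y=np.radians(4.8);ex=np.array([np.cos(y),np.sin(y)]);
for n,u,v,z in(('pf',162,480,115),('pb',193,480,115),('pf',162,150,115),('pb',193,150,115),('leg',258,500,212),('wall',97,500,212)): print(n,(f(u,v,z)[:2]@ex).round(1))
s=robot.get_state();print('tcp',np.array(s['position'])[:2]@ex, s['position'])
```

```text
cam [604.80301907 150.81431757 349.24927136] axis [ 0.02537772 -0.29177944 -0.95614891]
plate [array([606., 139., 115.]), array([610.6, 139.4, 115. ]), array([610.9,  81.7, 115. ]), array([615.9,  82.2, 115. ])]
end [608.1 142.1 115. ] [608.4 139.2 115. ]
leg outer [617.7 109.1 212. ] notch corner [603.8 108.9 212. ] [601.2 121.4 212. ]
pf 615.6
pb 620.6
pf 615.5
pb 620.2
leg 624.7
wall 609.3
tcp 614.8920880330473 [611.21198385  69.59680611 202.17754026]
```

Run:
```python
import cv2
im=cv2.imread('pics/t5.png')
cv2.imwrite('pics/t5c.png',cv2.convertScaleAbs(cv2.resize(im[150:270,200:340],None,fx=5,fy=5,interpolation=cv2.INTER_CUBIC),alpha=1.5))
```

```text
(no output)
```

View pics/t5c.png

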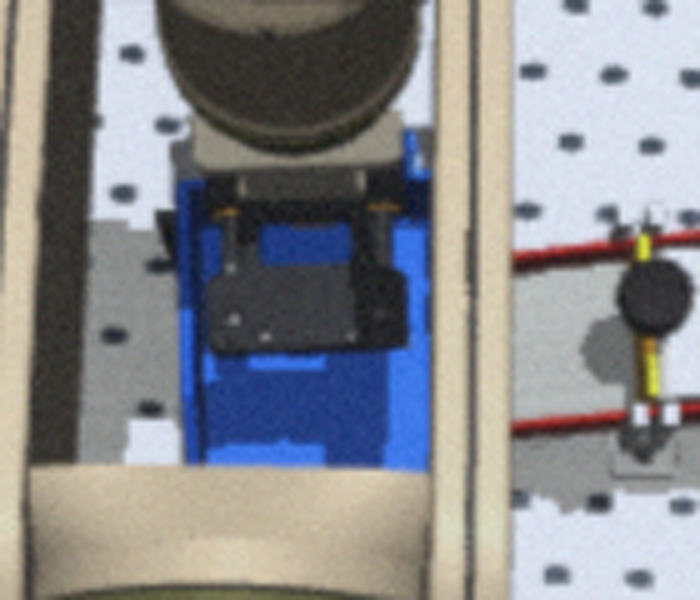

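```bash
python3 -m creep '[{"fingers":10,"dx":0,"dy":1.5,"dz":5,"wx":0,"wy":0,"wz":0},{"fingers":10,"dx":0,"dy":2.5,"dz":18,"wx":0,"wy":0,"wz":0},{"fingers":10,"dx":0,"dy":2.5,"dz":34,"wx":0,"wy":0,"wz":0},{"fingers":10,"dx":0,"dy":2.5,"dz":50,"wx":0,"wy":0,"wz":0},{"fingers":10,"dx":0,"dy":2.5,"dz":60,"wx":0,"wy":0,"wz":0},{"fingers":10,"dx":0,"dy":2.5,"dz":64,"wx":0,"wy":0,"wz":0},{"fingers":10,"dx":0,"dy":2.5,"dz":64,"wx":0,"wy":0,"wz":0},{"fingers":10,"dx":0,"dy":2.5,"dz":64,"wx":0,"wy":0,"wz":0}]'
python3 - <<'E'
from h import *
go([614.7,69.4,140],4.8)
m=vision.camera_model('wrist');im=vision.camera('wrist')[:,:,::-1]
cv2.imwrite('pics/w6.png',im)
import pickle;pickle.dump(m,open('w6.pkl','wb'))
cv2.imwrite('pics/w6c.png',cv2.resize(cv2.convertScaleAbs(im[110:230,250:360],alpha=1.6,beta=10),None,fx=5,fy=5,interpolation=cv2.INTER_CUBIC))
s=vision.camera('scene')[:,:,::-1]
cv2.imwrite('pics/s6.png',cv2.resize(s[170:280,220:350],None,fx=5,fy=5,interpolation=cv2.INTER_CUBIC))
E
```

```text
time: 5.5
position: [614.3, 68.7, 138.7]
ee_rot: [[-0.084, 0.997, 0.001], [0.997, 0.084, 0.0], [-0.0, 0.001, -1.0]]
force: [0.7, 0.1, -0.6]
opening: 18.7
t 5.5 pos [614.3  68.7 138.7] F [ 0.7  0.1 -0.6] open 18.7 q [ 2. 14. 89.  0. 78. -3.]
d [ 0.6  0.5 -1.3] w [ 0.  0. -0.]
```

View pics/w6c.png

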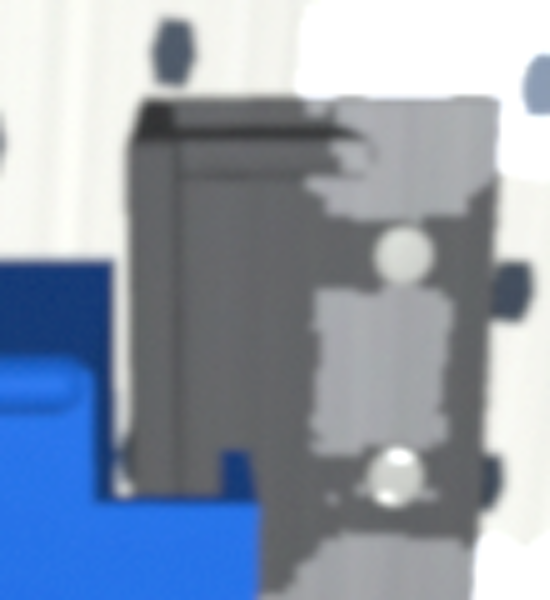

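View pics/s6.png

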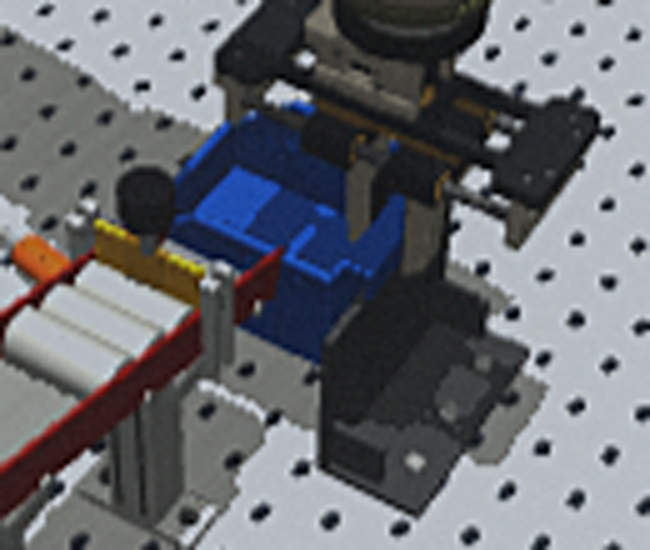

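Run:
```python
from h import *
import pickle;m=pickle.load(open('w6.pkl','rb'))
f=lambda u,v,z:onz(m,250+(u+.5)/5-.5,110+(v+.5)/5-.5,z)
y=np.radians(4.8);ex=np.array([np.cos(y),np.sin(y)]);zt=149
for n,u,v,z in(('pf',133,150,115),('pb',178,150,115),('pf',131,400,115),('pb',180,400,115),('leg',259,500,zt),('wall',95,500,zt),('legbot in',222,452,zt-20),('legbot out',250,452,zt-20),('wall bottom?',113,480,zt-35),('end',150,140,115)): print(n,(f(u,v,z)[:2]@ex).round(1),f(u,v,z).round(1))
print('tcp',np.array(robot.get_state()['position'])[:2]@ex)
```

```text
pf 615.5 [606.2 137.3 115. ]
pb 620.5 [611.2 137.7 115. ]
pf 615.2 [608.2 108.9 115. ]
pb 620.9 [613.9 109.4 115. ]
leg 628.0 [621.1 108.4 149. ]
wall 612.3 [605.5 107.1 149. ]
legbot in 625.3 [618.4 107.4 129. ]
legbot out 628.3 [621.5 107.6 129. ]
wall bottom? 613.0 [606.8  98.7 114. ]
end 617.4 [608.  138.6 115. ]
tcp 618.1521714842036
```

```bash
python3 -m creep '[{"fingers":10,"dx":0,"dy":-0.5,"dz":3,"wx":0,"wy":0,"wz":0},{"fingers":10,"dx":0,"dy":-0.5,"dz":7,"wx":0,"wy":0,"wz":0},{"fingers":10,"dx":0,"dy":-0.5,"dz":11,"wx":0,"wy":0,"wz":0},{"fingers":10,"dx":0,"dy":-0.5,"dz":15,"wx":0,"wy":0,"wz":0},{"fingers":10,"dx":0,"dy":-0.5,"dz":18,"wx":0,"wy":0,"wz":0},{"fingers":10,"dx":0,"dy":-0.5,"dz":20,"wx":0,"wy":0,"wz":0},{"fingers":10,"dx":0,"dy":-0.5,"dz":20,"wx":0,"wy":0,"wz":0},{"fingers":10,"dx":0,"dy":-0.5,"dz":20,"wx":0,"wy":0,"wz":0}]'
python3 - <<'E'
from h import *
go([614.7,69.4,108],4.8)
im=vision.camera('wrist')[:,:,::-1]
cv2.imwrite('pics/w7.png',im)
cv2.imwrite('pics/w7c.png',cv2.resize(cv2.convertScaleAbs(im[110:230,250:360],alpha=1.6,beta=10),None,fx=5,fy=5,interpolation=cv2.INTER_CUBIC))
E
```

```text
time: 6.4
position: [613.4, 68.7, 118.2]
ee_rot: [[-0.084, 0.996, 0.0], [0.996, 0.084, -0.0], [-0.0, 0.0, -1.0]]
force: [0.4, 0.4, -1.7]
opening: 18.7
t 6.4 pos [613.4  68.7 118.2] F [ 0.4  0.4 -1.7] open 18.7 q [ 2. 15. 90. -0. 75. -3.]
d [ 0.6  1.3 10.2] w [ 0.  0. -0.]
```

View pics/w7c.png

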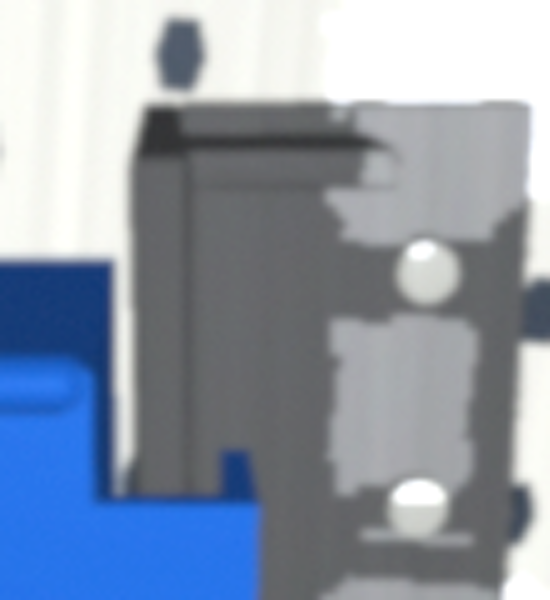

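The leg (cols 222–250) is behind the plate top (133–188) and the wall is in front of it, with no contact. Next I'll lower to the seat.

```bash
python3 -m creep '[{"fingers":10,"dx":0,"dy":0,"dz":3,"wx":0,"wy":0,"wz":0},{"fingers":10,"dx":0,"dy":0,"dz":6,"wx":0,"wy":0,"wz":0},{"fingers":10,"dx":0,"dy":0,"dz":8,"wx":0,"wy":0,"wz":0},{"fingers":10,"dx":0,"dy":0,"dz":9,"wx":0,"wy":0,"wz":0},{"fingers":10,"dx":0,"dy":0,"dz":9,"wx":0,"wy":0,"wz":0}]'
python3 -m creep '[{"fingers":10,"dx":0,"dy":0,"dz":0.5,"wx":0,"wy":0,"wz":0},{"fingers":10,"dx":0,"dy":0,"dz":1,"wx":0,"wy":0,"wz":0},{"fingers":10,"dx":0,"dy":0,"dz":1,"wx":0,"wy":0,"wz":0}]'
```

```text
time: 6.95
position: [613.5, 68.7, 110.4]
ee_rot: [[-0.084, 0.996, 0.0], [0.996, 0.084, -0.0], [-0.0, 0.0, -1.0]]
force: [-5.7, -0.3, 8.3]
opening: 18.6
time: 7.25
position: [613.6, 68.7, 110.3]
ee_rot: [[-0.084, 0.996, 0.001], [0.996, 0.084, -0.0], [-0.0, 0.001, -1.0]]
force: [-8.1, -0.3, 14.0]
opening: 19.2
```

Run:
```python
from h import *
go([614.7,69.4,108],4.8); print(robot.get_state()['torque'])
im=vision.camera('wrist')[:,:,::-1]
cv2.imwrite('pics/w8c.png',cv2.resize(cv2.convertScaleAbs(im[110:230,220:360],alpha=1.6,beta=10),None,fx=5,fy=5,interpolation=cv2.INTER_CUBIC))
s=vision.camera('scene')[:,:,::-1]
cv2.imwrite('pics/s8.png',cv2.resize(cv2.convertScaleAbs(s[170:280,220:350],alpha=1.5),None,fx=5,fy=5,interpolation=cv2.INTER_CUBIC))
```

```text
t 7.25 pos [613.6  68.7 110.3] F [-8.1 -0.3 14. ] open 19.2 q [ 2. 15. 90. -0. 75. -3.]
d [0.6 1.1 2.3] w [0. 0. 0.]
[-0.10867355  1.37062173  0.00467378]
```

View pics/w8c.png

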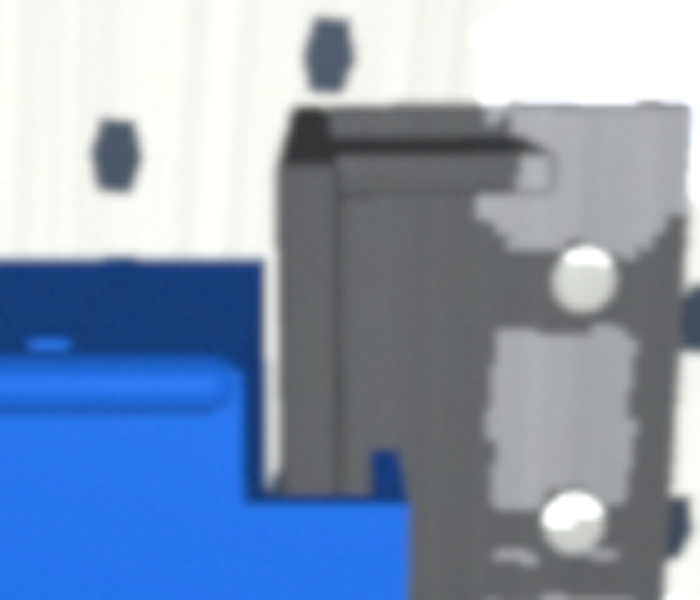

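View pics/s8.png

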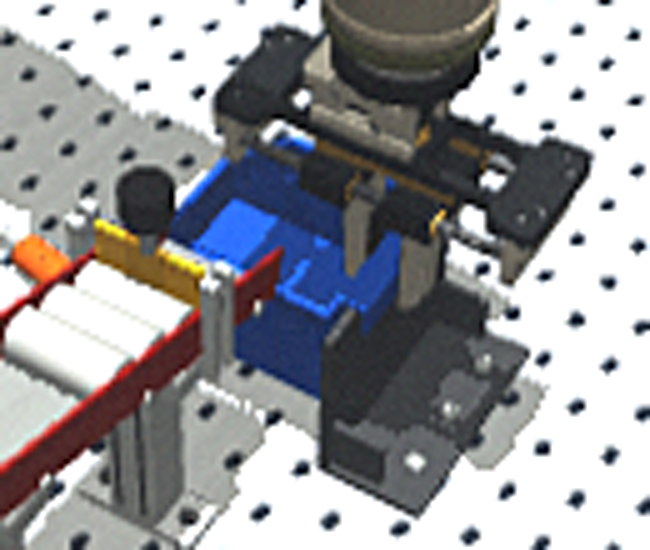

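Seated: descent stopped at TCP z≈110.3 and the force rose to 14 N, so the strip is on the plate. I'll ease to about 10 N as the tug and check it doesn't creep.

```bash
python3 -m creep '[{"fingers":10,"dx":0,"dy":0,"dz":-0.6,"wx":0,"wy":0,"wz":0},{"fingers":10,"dx":0,"dy":0,"dz":-0.6,"wx":0,"wy":0,"wz":0},{"fingers":10,"dx":0,"dy":0,"dz":-0.6,"wx":0,"wy":0,"wz":0},{"fingers":10,"dx":0,"dy":0,"dz":-0.6,"wx":0,"wy":0,"wz":0},{"fingers":10,"dx":0,"dy":0,"dz":-0.6,"wx":0,"wy":0,"wz":0}]'
```

```text
time: 7.85
position: [613.7, 68.7, 110.4]
ee_rot: [[-0.084, 0.996, 0.001], [0.996, 0.084, -0.0], [-0.0, 0.001, -1.0]]
force: [-6.3, -0.2, 10.1]
opening: 18.4
```

```bash
python3 -m creep '[{"fingers":10,"dx":0,"dy":0,"dz":-0.7,"wx":0,"wy":0,"wz":0},{"fingers":10,"dx":0,"dy":0,"dz":-1.4,"wx":0,"wy":0,"wz":0},{"fingers":10,"dx":0,"dy":0,"dz":-1.4,"wx":0,"wy":0,"wz":0},{"fingers":10,"dx":0,"dy":0,"dz":-1.4,"wx":0,"wy":0,"wz":0}]'
```

```text
time: 8.25
position: [613.6, 68.7, 110.4]
ee_rot: [[-0.084, 0.996, 0.001], [0.996, 0.084, 0.0], [-0.0, 0.001, -1.0]]
force: [-1.0, -0.3, 3.6]
opening: 18.8
```

```bash
python3 -m creep '[{"fingers":24,"dx":0,"dy":0,"dz":0,"wx":0,"wy":0,"wz":0},{"fingers":30,"dx":0,"dy":0,"dz":0,"wx":0,"wy":0,"wz":0},{"fingers":40,"dx":0,"dy":0,"dz":0,"wx":0,"wy":0,"wz":0},{"fingers":50,"dx":0,"dy":0,"dz":0,"wx":0,"wy":0,"wz":0},{"fingers":50,"dx":0,"dy":0,"dz":0,"wx":0,"wy":0,"wz":0},{"fingers":50,"dx":0,"dy":0,"dz":0,"wx":0,"wy":0,"wz":0}]'
python3 - <<'E'
from h import *
im=vision.camera('wrist')[:,:,::-1]
cv2.imwrite('pics/w9.png',im)
E
```

```text
time: 8.85
position: [613.4, 68.7, 110.1]
ee_rot: [[-0.084, 0.996, -0.0], [0.996, 0.084, 0.0], [0.0, -0.0, -1.0]]
force: [0.5, -0.0, 0.7]
opening: 49.8
```

View pics/w9.png

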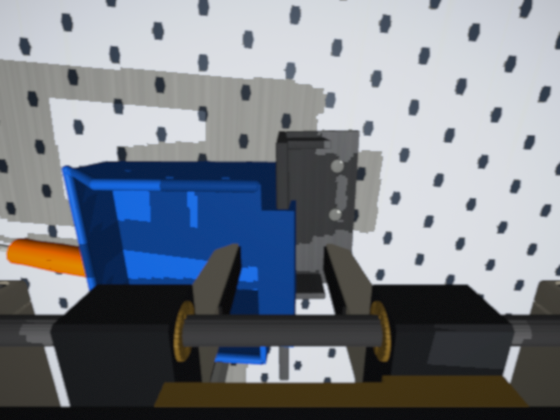

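The bin hangs by itself and droops forward, with the lip at cols 262–295 and both fingers clear. Rising straight up.

```bash
python3 -m creep '[{"fingers":50,"dx":0,"dy":0,"dz":-5,"wx":0,"wy":0,"wz":0},{"fingers":50,"dx":0,"dy":0,"dz":-15,"wx":0,"wy":0,"wz":0},{"fingers":50,"dx":0,"dy":0,"dz":-35,"wx":0,"wy":0,"wz":0},{"fingers":50,"dx":0,"dy":0,"dz":-65,"wx":0,"wy":0,"wz":0},{"fingers":50,"dx":0,"dy":0,"dz":-100,"wx":0,"wy":0,"wz":0},{"fingers":50,"dx":0,"dy":0,"dz":-140,"wx":0,"wy":0,"wz":0},{"fingers":50,"dx":0,"dy":0,"dz":-175,"wx":0,"wy":0,"wz":0},{"fingers":50,"dx":0,"dy":0,"dz":-190,"wx":0,"wy":0,"wz":0},{"fingers":50,"dx":0,"dy":0,"dz":-190,"wx":0,"wy":0,"wz":0},{"fingers":50,"dx":0,"dy":0,"dz":-190,"wx":0,"wy":0,"wz":0}]'
python3 - <<'E'
from h import *
go([556,-64,300],4.8)
m=vision.camera_model('wrist')
cv2.imwrite('pics/w10.png',vision.camera('wrist')[:,:,::-1])
s=vision.camera('scene')[:,:,::-1]
cv2.imwrite('pics/s10.png',cv2.resize(s[150:290,200:350],None,fx=4.2,fy=4.2,interpolation=cv2.INTER_CUBIC))
print(proj(m,[556,-64,237]))
E
```

```text
time: 9.9
position: [613.0, 68.7, 298.7]
ee_rot: [[-0.084, 0.996, -0.001], [0.996, 0.084, -0.0], [0.0, -0.001, -1.0]]
force: [0.4, 0.2, -1.5]
opening: 49.7
t 9.9 pos [613.   68.7 298.7] F [ 0.4  0.2 -1.5] open 49.7 q [ 2.  9. 77.  0. 94. -3.]
d [-127.5  -67.9   -1.2] w [-0.1 -0.  -0. ]
[202.37051208 368.10907639]
```

View pics/w10.png

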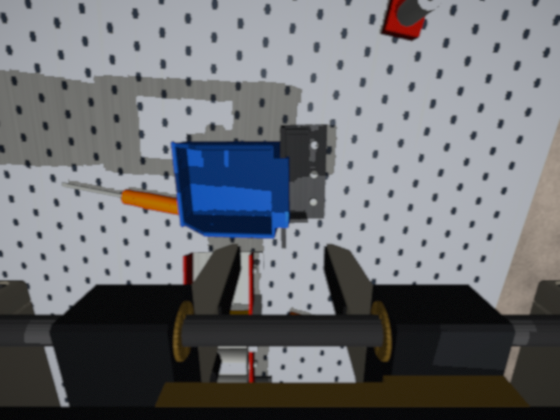

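View pics/s10.png

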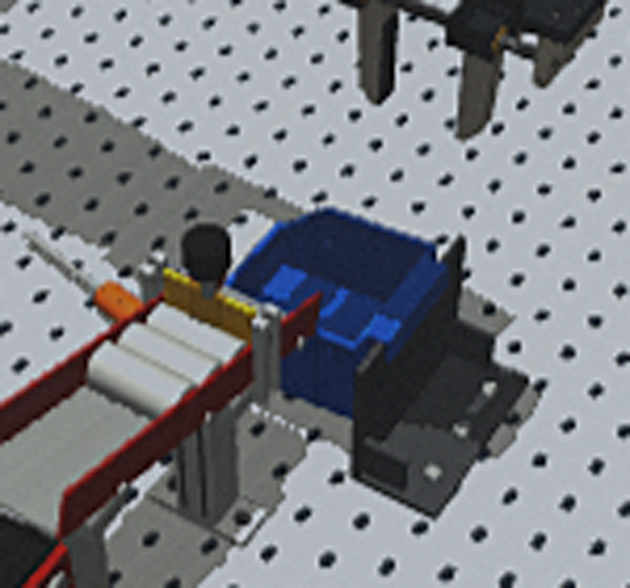

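Run:
```python
from h import *
T=vision.camera_model('top');S=vision.camera_model('scene')
def c2(u,v): return ((u+.5)/5-.5+220,(v+.5)/5-.5+160)
def c3(u,v): return ((u+.5)/4.6-.5+190,(v+.5)/4.6-.5+150)
print(tri(T,c2(555,364),S,c3(210,292)));print(tri(T,c2(541,180),S,c3(338,342)))
for n,a,b in (('knob',(557,244),(273,275)),):
  print(tri(T,c2(*a),S,c3(*b)))
# knob mask centroid
im=vision.camera('top');cv2.imwrite('pics/t10.png',im[:,:,::-1])
```

```text
(array([515.08086784, -69.60089596, 200.23157718]), np.float64(4.517462556450788))
(array([590.35070355, -59.52550989, 200.81342912]), np.float64(3.047191994178544))
(array([555.80426927, -65.33996756, 235.78114852]), np.float64(2.3215959084061932))
```

```bash
python3 -m creep '[{"fingers":55,"dx":-20,"dy":-11,"dz":0,"wx":0,"wy":0,"wz":0},{"fingers":55,"dx":-50,"dy":-27,"dz":0,"wx":0,"wy":0,"wz":0},{"fingers":55,"dx":-80,"dy":-43,"dz":0,"wx":0,"wy":0,"wz":0},{"fingers":55,"dx":-110,"dy":-58,"dz":0,"wx":0,"wy":0,"wz":0},{"fingers":55,"dx":-125,"dy":-66,"dz":0,"wx":0,"wy":0,"wz":0},{"fingers":55,"dx":-128,"dy":-68,"dz":0,"wx":0,"wy":0,"wz":0},{"fingers":55,"dx":-128,"dy":-68,"dz":0,"wx":0,"wy":0,"wz":0},{"fingers":55,"dx":-128,"dy":-68,"dz":0,"wx":0,"wy":0,"wz":0}]'
python3 - <<'E'
from h import *
go([555.5,-64.5,240],4.8)
m=vision.camera_model('wrist')
cv2.imwrite('pics/w11.png',vision.camera('wrist')[:,:,::-1])
print(proj(m,[555.5,-64.5,248]),proj(m,[555.5,-64.5,237]))
E
```

```text
time: 10.85
position: [556.6, -63.4, 299.8]
ee_rot: [[-0.084, 0.996, -0.0], [0.996, 0.084, 0.001], [0.001, -0.0, -1.0]]
force: [-0.1, 0.6, -0.1]
opening: 54.9
t 10.85 pos [556.6 -63.4 299.8] F [-0.1  0.6 -0.1] open 54.9 q [-12.   0.  86.   0.  93. -17.]
d [-1.  -1.2 59.8] w [-0. -0.  0.]
[278.90386869 237.17365907] [279.03291206 231.52260779]
```

View pics/w11.png

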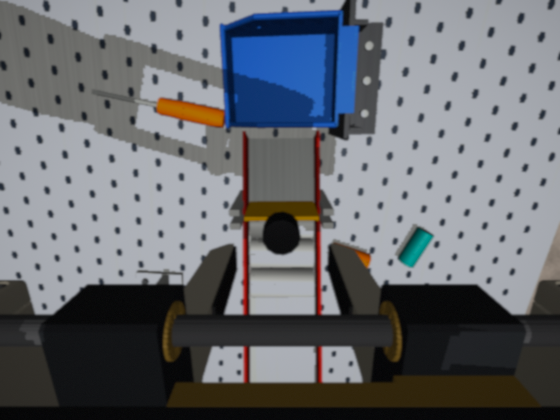

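The knob at (282,233) lies centred between the fingers, and the bin sits in line with the mouth. Straight down now, then grip.

```bash
python3 -m creep '[{"fingers":55,"dx":0,"dy":0,"dz":10,"wx":0,"wy":0,"wz":0},{"fingers":55,"dx":0,"dy":0,"dz":25,"wx":0,"wy":0,"wz":0},{"fingers":55,"dx":0,"dy":0,"dz":42,"wx":0,"wy":0,"wz":0},{"fingers":55,"dx":0,"dy":0,"dz":54,"wx":0,"wy":0,"wz":0},{"fingers":55,"dx":0,"dy":0,"dz":60,"wx":0,"wy":0,"wz":0},{"fingers":55,"dx":0,"dy":0,"dz":60,"wx":0,"wy":0,"wz":0},{"fingers":40,"dx":0,"dy":0,"dz":60,"wx":0,"wy":0,"wz":0},{"fingers":25,"dx":0,"dy":0,"dz":60,"wx":0,"wy":0,"wz":0},{"fingers":20,"dx":0,"dy":0,"dz":60,"wx":0,"wy":0,"wz":0},{"fingers":20,"dx":0,"dy":0,"dz":60,"wx":0,"wy":0,"wz":0}]' 20
python3 -m creep '[{"fingers":20,"dx":0,"dy":0,"dz":0,"wx":0,"wy":0,"wz":0},{"fingers":20,"dx":0,"dy":0,"dz":0,"wx":0,"wy":0,"wz":0}]'
python3 - <<'E'
from h import *
cv2.imwrite('pics/w12.png',vision.camera('wrist')[:,:,::-1])
E
```

```text
time: 11.9
position: [556.4, -64.7, 240.8]
ee_rot: [[-0.084, 0.997, 0.0], [0.997, 0.084, -0.0], [-0.0, 0.0, -1.0]]
force: [-14.5, -1.2, 7.8]
opening: 27.8
time: 12.1
position: [556.2, -64.7, 240.8]
ee_rot: [[-0.084, 0.997, 0.0], [0.997, 0.084, -0.0], [-0.0, -0.0, -1.0]]
force: [-5.1, -0.4, 5.7]
opening: 27.4
```

View pics/w12.png

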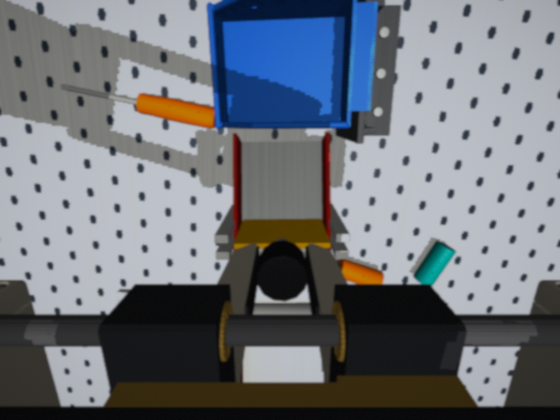

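```bash
python3 -m creep '[{"fingers":20,"dx":0,"dy":-0.8,"dz":-2,"wx":0,"wy":0,"wz":0},{"fingers":20,"dx":0,"dy":-0.8,"dz":-8,"wx":0,"wy":0,"wz":0},{"fingers":20,"dx":0,"dy":-0.8,"dz":-16,"wx":0,"wy":0,"wz":0},{"fingers":20,"dx":0,"dy":-0.8,"dz":-25,"wx":0,"wy":0,"wz":0},{"fingers":20,"dx":0,"dy":-0.8,"dz":-34,"wx":0,"wy":0,"wz":0},{"fingers":20,"dx":0,"dy":-0.8,"dz":-40,"wx":0,"wy":0,"wz":0},{"fingers":20,"dx":0,"dy":-0.8,"dz":-40.5,"wx":0,"wy":0,"wz":0},{"fingers":20,"dx":0,"dy":-0.8,"dz":-40.5,"wx":0,"wy":0,"wz":0},{"fingers":20,"dx":0,"dy":-0.8,"dz":-40.5,"wx":0,"wy":0,"wz":0},{"fingers":20,"dx":0,"dy":-0.8,"dz":-40.5,"wx":0,"wy":0,"wz":0}]'
python3 -m creep '[{"fingers":20,"dx":0,"dy":0,"dz":0,"wx":0,"wy":0,"wz":0},{"fingers":20,"dx":0,"dy":0,"dz":0,"wx":0,"wy":0,"wz":0},{"fingers":20,"dx":0,"dy":0,"dz":0,"wx":0,"wy":0,"wz":0},{"fingers":20,"dx":0,"dy":0,"dz":0,"wx":0,"wy":0,"wz":0},{"fingers":20,"dx":0,"dy":0,"dz":0,"wx":0,"wy":0,"wz":0},{"fingers":20,"dx":0,"dy":0,"dz":0,"wx":0,"wy":0,"wz":0},{"fingers":20,"dx":0,"dy":0,"dz":0,"wx":0,"wy":0,"wz":0},{"fingers":20,"dx":0,"dy":0,"dz":0,"wx":0,"wy":0,"wz":0}]'
python3 - <<'E'
from h import *
cv2.imwrite('pics/w13.png',vision.camera('wrist')[:,:,::-1])
s=vision.camera('scene')[:,:,::-1]
cv2.imwrite('pics/s13.png',cv2.resize(s[150:290,200:350],None,fx=4.2,fy=4.2,interpolation=cv2.INTER_CUBIC))
E
```

```text
time: 13.15
position: [555.9, -64.7, 281.0]
ee_rot: [[-0.084, 0.996, 0.001], [0.996, 0.084, -0.0], [-0.0, 0.001, -1.0]]
force: [5.4, -1.4, 1.7]
opening: 27.3
time: 13.95
position: [555.9, -64.7, 280.9]
ee_rot: [[-0.084, 0.996, 0.001], [0.996, 0.084, -0.0], [-0.0, 0.001, -1.0]]
force: [5.6, -0.9, 2.8]
opening: 27.6
```

View pics/w13.png

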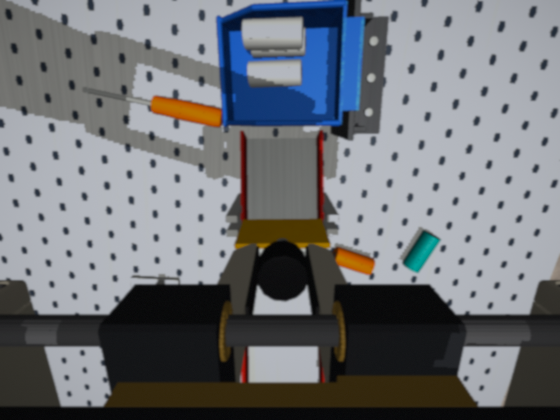

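View pics/s13.png

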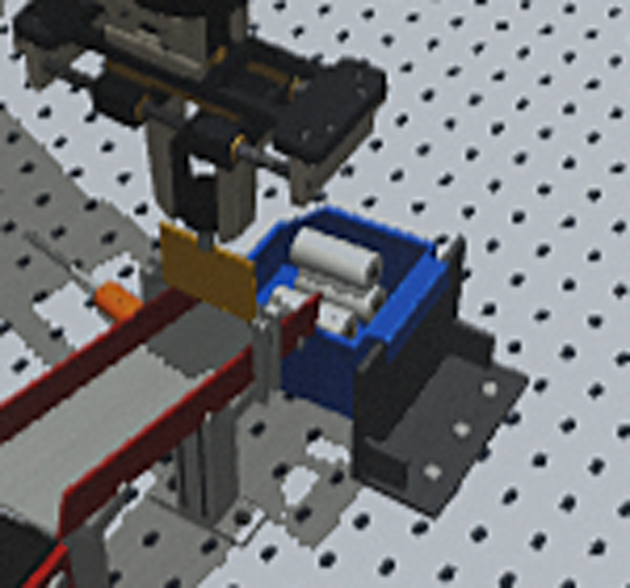

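All three rollers are in the bin, two below and one stacked on top, and the chute is empty. Releasing the knob and withdrawing.

```bash
python3 -m creep '[{"fingers":32,"dx":0,"dy":0,"dz":0,"wx":0,"wy":0,"wz":0},{"fingers":45,"dx":0,"dy":0,"dz":0,"wx":0,"wy":0,"wz":0},{"fingers":55,"dx":0,"dy":0,"dz":0,"wx":0,"wy":0,"wz":0},{"fingers":55,"dx":0,"dy":0,"dz":-3,"wx":0,"wy":0,"wz":0},{"fingers":55,"dx":0,"dy":0,"dz":-15,"wx":0,"wy":0,"wz":0},{"fingers":55,"dx":0,"dy":0,"dz":-40,"wx":0,"wy":0,"wz":0},{"fingers":55,"dx":0,"dy":0,"dz":-70,"wx":0,"wy":0,"wz":0},{"fingers":55,"dx":0,"dy":0,"dz":-90,"wx":0,"wy":0,"wz":0},{"fingers":55,"dx":0,"dy":0,"dz":-90,"wx":0,"wy":0,"wz":0},{"fingers":55,"dx":0,"dy":0,"dz":-90,"wx":0,"wy":0,"wz":0}]'
python3 - <<'E'
from h import *
cv2.imwrite('pics/w14.png',vision.camera('wrist')[:,:,::-1])
s=vision.camera('scene')[:,:,::-1]
cv2.imwrite('pics/s14.png',cv2.resize(s[150:340,120:410],None,fx=2.7,fy=2.7,interpolation=cv2.INTER_CUBIC))
print(robot.get_state()['force'])
E
```

```text
time: 15.05
position: [555.7, -64.6, 371.3]
ee_rot: [[-0.084, 0.996, 0.001], [0.996, 0.084, -0.0], [-0.0, 0.001, -1.0]]
force: [-0.2, 0.7, -1.1]
opening: 54.9
[-0.13952439 -0.85535363 -0.14832969]
```

View pics/w14.png

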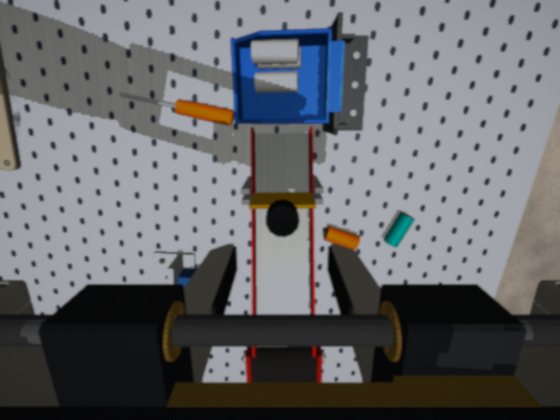

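View pics/s14.png

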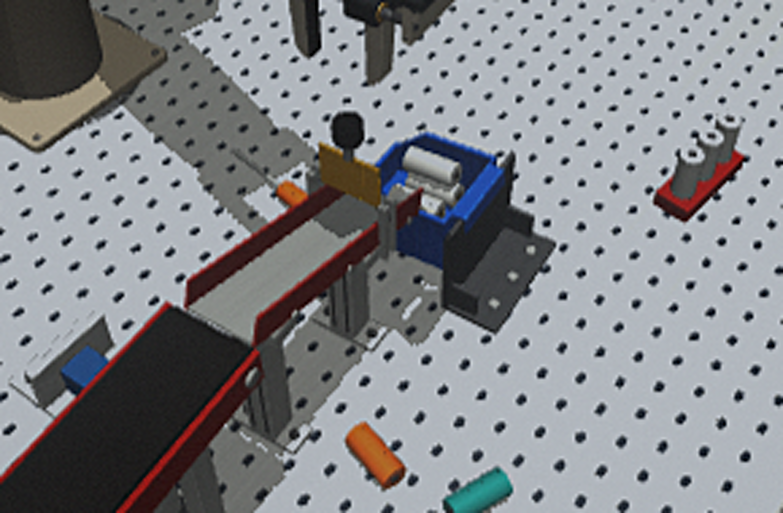

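The bin hangs on the plate with three rollers in it, the gate stays up, the bystanders haven't moved, and the gripper is clear. Handing in.

```bash
python3 -c "
from plant import robot
print(robot.job_done())"
```

```text
the job is handed in; nothing more can be done
None
```

The job is done and handed in at about 15 s. The bin hangs on the hanger plate near its middle, and all three rollers are in it.

- **Hanging and tug:** I gripped the bin by its lip and lowered it over the plate. The tug briefly reached 14 N, then I held it at about 10 N. The height stayed within 0.1 mm under the tug, so I let go, and the bin drooped forward as expected.
- **Gate and rollers:** I lifted the gate about 40 mm by its knob and it stayed up when released. The last wrist and scene pictures show the three rollers in the bin, one lying on top of the others. The chute is empty, no roller is on the table, and the other things look unmoved.
- **Height check:** The bin seated about 2 mm higher than the nominal gripper height. I put this down to gripping the lip 1–2 mm high plus position error.
- **Sideways force:** I saw up to 8 N of sideways force during the tug. I took it to be friction with arm flex; it fell to about 1 N before release. Closing on the knob gave about 14 N sideways for a moment.

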